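Restock the reagent nests

TASK

Restock the analyser's reagents: stand each of the four white reagent containers upright in the white docking nest whose pocket has the shape and size of its base (wide jar in the large round pocket, slim vial in the small round one, square bottle in the square one, oblong cartridge in the oblong one), fully down on the pocket's floor. Set each one down rather than dropping it, do not tip any over, and leave the steel tally counter where it is.

Things in the scene. Friction and masses are not known exactly. Their poses are not given: they have to be found in the camera images.
- jar: Wide round reagent jar, white plastic: a cylinder 56 mm in diameter, 58 high, a short shoulder to 62, then a grey ribbed screw cap 50 in diameter up to 76. Stands upright at the start. Origin: centre of its underside; z up. Its yaw does not matter. 140 to 280 g.
- vial: Slim round reagent vial, white plastic: a cylinder 34 mm in diameter, 58 high, a shoulder to 64, then a grey cap 25 in diameter up to 76. Stands upright at the start. Origin: centre of its underside; z up. Its yaw does not matter. 60 to 130 g.
- square_bottle: Square reagent bottle, white plastic: 44 x 44 mm, straight sides along its own x and y, 60 high, then a neck to 64 and a central grey cap 28 in diameter up to 76. Stands upright at the start. Origin: centre of its underside; z up. 100 to 210 g.
- cartridge: Oblong reagent cartridge, white plastic: 64 mm along its own x, 34 along its own y, 60 high, then a neck and a grey cap 24 in diameter up to 76, off-centre by 14 towards its -x end. Stands upright at the start. Origin: centre of its underside; z up. It fits its nest either way round. 110 to 225 g.
- nest_jar: Docking nest fixed to the bench for the wide round jar: white plastic square block 90 x 90 mm, 14 high, with a black-floored open pocket in its middle. Pocket: the larger round one, 70 mm in diameter, 10 deep, 7 mm play all round the container; its floor is 4 above the origin. Origin: centre of the block's underside; x, y along its sides, z up.
- nest_vial: Docking nest fixed to the bench for the slim round vial: white plastic square block 90 x 90 mm, 14 high, with a black-floored open pocket in its middle. Pocket: the smaller round one, 48 mm in diameter, 10 deep, 7 mm play all round the container; its floor is 4 above the origin. Origin: centre of the block's underside; x, y along its sides, z up.
- nest_square: Docking nest fixed to the bench for the square bottle: white plastic square block 90 x 90 mm, 14 high, with a black-floored open pocket in its middle. Pocket: square, 58 x 58 mm, sides along the block's x and y, 10 deep, 7 mm play all round the container; its floor is 4 above the origin. Origin: centre of the block's underside; x, y along its sides, z up.
- nest_oblong: Docking nest fixed to the bench for the oblong cartridge: white plastic square block 90 x 90 mm, 14 high, with a black-floored open pocket in its middle. Pocket: oblong, 78 mm along the block's x, 48 along its y, 10 deep, 7 mm play all round the container; its floor is 4 above the origin. Origin: centre of the block's underside; x, y along its sides, z up.
- tally: Bystander: a loose round steel hand tally counter lying on the bench amid the work, 44 mm in diameter, 18 high, with a button up to 25. Origin: centre of its underside. Leave it where it is.
Mind the look-alikes: they are no part of the job. What is shaped like the nest_vial but pink or turquoise is not meant.

How it is judged:
At the end, for the whole second after the job is handed in: Each of the four containers stands upright (within 0.1 rad) and at rest in its own matching nest, its axis within 12 mm of the nest's centre and its underside on the pocket floor (2 to 7 mm above the nest's underside) (horizontal distance between jar and nest_jar below 0.012 m and z of jar in the frame of nest_jar between 0.002 and 0.007 m and angle between each of jar, vial, square_bottle, cartridge's own z axis and vertical below 0.1 rad and linear speed of each of jar, vial, square_bottle, cartridge below 0.02 m/s and angular speed of each of jar, vial, square_bottle, cartridge below 0.2 rad/s and horizontal distance between vial and nest_vial below 0.012 m and z of vial in the frame of nest_vial between 0.002 and 0.007 m and horizontal distance between square_bottle and nest_square below 0.012 m and z of square_bottle in the frame of nest_square between 0.002 and 0.007 m and horizontal distance between cartridge and nest_oblong below 0.012 m and z of cartridge in the frame of nest_oblong between 0.002 and 0.007 m); the robot touches nothing.
It fails at once if the tally counter is pushed more than 25 mm (distance of tally from where it was at the start of the episode above 0.025 m).
It fails at once if a container is tipped over (tilted more than 0.7 rad) (angle between any of jar, vial, square_bottle, cartridge's own z axis and vertical above 0.7 rad).
It fails at once if a container is dropped (falls free of the fingers at over 0.6 m/s, about 20 mm) ((linear speed of jar above 0.6 m/s and contact force between the fingers and jar below 0.01 N) or (linear speed of vial above 0.6 m/s and contact force between the fingers and vial below 0.01 N) or (linear speed of square_bottle above 0.6 m/s and contact force between the fingers and square_bottle below 0.01 N) or (linear speed of cartridge above 0.6 m/s and contact force between the fingers and cartridge below 0.01 N)).
It also fails if it takes over 106 s, if anything falls off the work surface, if the arm or the gripper's body presses on something with over 40 N, if the wrist force passes 120 N, or if a joint passes its speed limit or range.

ROBOT

A 7-joint arm with a two-finger parallel gripper is mounted at the origin on the work surface. World frame = base frame: x ahead of the robot, y to its left, z up, the work surface at z = 0. Lengths are in m, angles in rad, forces in N, time in s.
With the tool pointing down it reaches from about 0.35 to 0.9 m from the base axis. Payload 7.2 kg.
Tool frame: the origin (TCP) lies midway between the tips of the shut fingers; the grasp point (between the pads) lies 19 mm behind it; z points along the fingers, y is the line along which they close (so a half turn about z gives the same grasp; the last joint's range is limited). The gripper opens to 88 mm and grips with 3 to 60 N. Pads are 20 mm wide; open, the fingers measure 115 mm over their backs; the gripper's body (75 mm by 178 mm) begins 61 mm behind the grasp point.
Start: joints at [-1.335, 0.411, -0.013, 1.596, 0.006, 1.134, -0.082], TCP at [0.187, 0.596, 0.189] pointing down, gripper open.
Joint ranges: [-2.95, 2.95], [-0.29, 1.99], [-1.47, 1.44], [0.14, 2.54], [-1.03, 4.17], [0.13, 1.85], [-2.86, 2.86]. Speed limits (rad/s): [2.39, 2.39, 3.01, 3.01, 3.14, 3.14, 3.14].

INTERFACE

Orientations are given as a rotation vector (axis times angle).
In Python, from cell import r, viewer, job gives the robot as it stands.
- The arm moves only by the tool move_arm, never from a script. Its argument "commands" is a list of rows, each a list of 3 entries, a list of its own where there are three numbers: the shift along the tool's x, y, z in m, then the turn about the tool's z in degrees, then the opening, from 0 (shut) to 1 (fully open). A call has exactly 5 rows; each row is the pose to reach, as a shift and turn from the pose commanded when the call began, along the tool's axes at that moment; what a row does not reach only later rows make up. A row lasts 1/8 s, in which the tool goes at most 62.5 mm and 10.7 degrees, less where a joint would pass 70% of its speed; a pose out of reach is approached as far as the arm can. A call with a gripper value outside its range is refused whole. The fingers move at their own pace and stop on an object; "grip_force" is the grip in N (left out, the last holds). Time passes only in rows, so rows that repeat a pose let the fingers close, or fill a call up. It gives the time, the measured TCP pose, the force, the opening and the grip force at its end, in the units of the state.
- r.observe(): the state, without advancing time (a new reading comes with each control period).
- viewer.camera(name): name is "scene" or "top" or "wrist"; returns a dict with "frame" (384x512x3 uint8, red, green, blue), "intrinsics" (3x3 intrinsics, pixels), "k1" (the pictures are not rectified: a ray, as slopes to the right and down, at radius r is drawn at 1 + k1 r^2 times it, then the intrinsics apply), "R" (3x3) and "t" (3): a world point X has camera coordinates R X + t; the wrist camera has in their place "tool_from_camera" (4x4, takes a point from camera to tool coordinates, whose origin is the TCP and whose axes are the flange's). Camera axes: x right, y down, z forward; pixel columns grow to the right and rows downward; lengths in m; the calibration is good to about 2 mm. A picture is of the moment at which its call begins: read the wrist's pose just before it. There is no depth.
- job.job_done(): hands the job in; it is judged then, once.
The state is a dict: "time_s": time; "joint_pos": joint angles; "joint_velocities": joint speeds; "effort": joint torques, N m; "tool_pos": TCP position; "eef_rot": TCP orientation; "wrist_force": force on the tool from outside, world axes, zero at the start; "ft_torque": the same for the moment, N m; "grip_width": finger opening in m; "gripper_force": force on a finger pad.
Only numpy, scipy, OpenCV 4.12 (cv2) and the standard library are available. Lean on these libraries where they do the work, as an engineer would, in place of code of your own. Each camera call takes 0.05 s, during which the arm holds its last target. There are 200 camera calls.

## Working session

There is one attempt and no reset: what is moved stays moved. The work goes in short steps, Python scripts to look and compute and a tool call to move; the robot and the scene stay as the last step left them, time stands still between calls to the robot, and variables do not carry over. Pictures are saved under pics/ and viewed, at most 14 in all, crops included, and the job is handed in when it is done.

Besides the shell and the picture viewer there is one more tool, called after "Emit:" as a command line: name --argument value ..., lists and objects as JSON in quotes. move_arm: Moves the arm, as the interface text tells. Its arguments: {"type":"object","properties":{"commands":{"type":"array","items":{"type":"array"}},"grip_force":{"type":"number"}},"required":["commands"]}

```bash
mkdir -p pics; ls
python3 - <<'E'
from cell import r, viewer, job
import cv2, numpy as np
s=r.observe(); print({k:np.round(v,3).tolist() for k,v in s.items()})
for n in ("scene","top"):
    c=viewer.camera(n); print(n,c["intrinsics"].tolist(),c["k1"],c["R"].tolist(),c["t"].tolist())
    cv2.imwrite(f"pics/{n}0.png",c["frame"][:,:,::-1]); np.savez(f"{n}.npz",**{k:c[k] for k in c})
    cv2.imwrite(f"pics/{n}0b.png",cv2.resize(c["frame"][:,:,::-1],(800,600),interpolation=cv2.INTER_CUBIC))
c=viewer.camera("wrist");print(c["tool_from_camera"].tolist(),c["intrinsics"].tolist(),c["k1"])
E
```

```text
pics
{'time_s': 0.0, 'joint_pos': [-1.335, 0.412, -0.013, 1.597, 0.006, 1.134, -0.082], 'joint_velocities': [0.001, 0.001, -0.0, 0.001, 0.0, -0.001, -0.0], 'effort': [0.0, -58.796, 0.642, -29.109, -0.054, 0.018, 0.0], 'tool_pos': [0.187, 0.596, 0.188], 'eef_rot': [-0.475, -3.105, 0.003], 'wrist_force': [-0.343, -0.094, -0.774], 'ft_torque': [0.021, -0.038, -0.053], 'gripper_force': 0.0, 'grip_width': 0.088}
scene [[384.4633265920793, 0.0, 250.12845335355416], [0.0, 384.4633265920793, 193.46024756055982], [0.0, 0.0, 1.0]] -0.024391488030410365 [[-0.7843455341886247, 0.6200741032466072, 0.017612196946344697], [0.3471122873447593, 0.4622469472998343, -0.8159906982841615], [-0.5141158847698155, -0.6339052501714274, -0.5777966691081299]] [0.3593925426423549, -0.09030687738171812, 1.317792043621692]
top [[373.1096204694294, 0.0, 251.18454037820436], [0.0, 373.1096204694294, 190.43276934984314], [0.0, 0.0, 1.0]] 0.008747684937527471 [[0.019761386289608825, -0.9998032206977111, 0.001734212904134596], [-0.9816690274138045, -0.019731777456585185, -0.18956945316912022], [0.18956636892747705, 0.0020437320978545694, -0.9818657825440114]] [-0.08493232625559695, 0.4225197940930282, 1.0279233407205342]
[[-0.0007924672003917257, -0.9687455931100749, -0.2480551306172555, 0.06741008168942464], [0.9999993910560981, -0.0005771831077202049, -0.0009406099572363519, -0.0011563297813403928], [0.0007680385197326224, -0.24805572496813608, 0.9687454605970357, -0.19502906104583348], [0.0, 0.0, 0.0, 1.0]] [[275.2293008623218, 0.0, 255.43163871446794], [0.0, 275.2293008623218, 195.08241819677104], [0.0, 0.0, 1.0]] -0.06123936952872565
```

View pics/top0b.png

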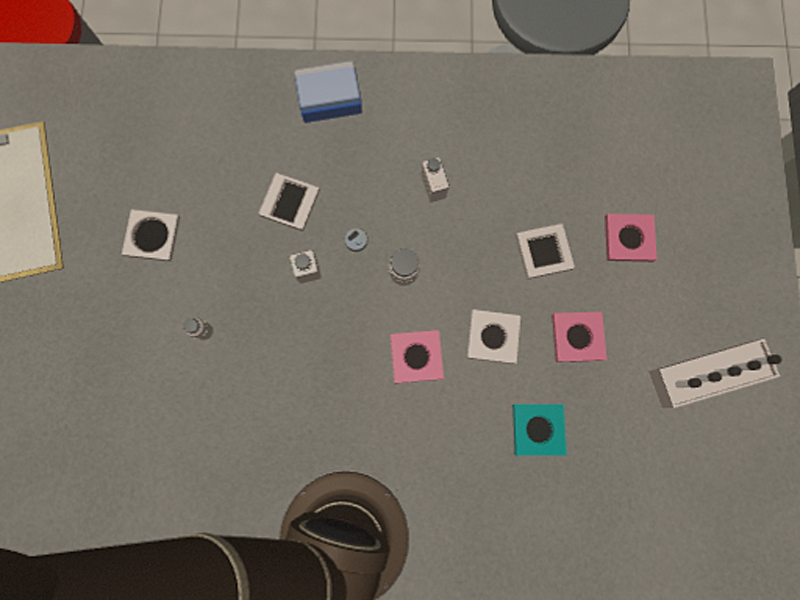

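View pics/scene0b.png

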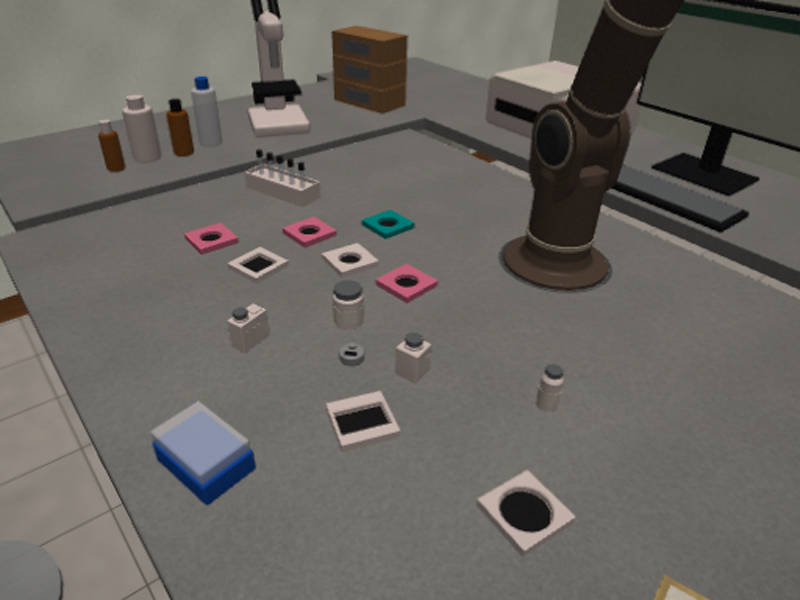

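Candidates in the enlarged top picture:
- **White nests:** jar nest (150,235), oblong (289,201), square (546,250), vial (494,336).
- **Look-alike nests, not wanted:** pink at (631,237), (580,336) and (416,356), turquoise at (539,430). The tube rack is at (720,375).
- **Containers:** jar (404,263), vial (195,327), square bottle (303,262), cartridge (435,170).
- **Tally:** (356,239).

Next are close crops with pixel ticks.

```bash
cat > h.py <<'E'
import cv2, numpy as np
def ray(c,uv):
    K=c["intrinsics"];p=np.array([(uv[0]-K[0,2])/K[0,0],(uv[1]-K[1,2])/K[1,1]]);q=p.copy()
    for _ in range(20): q=p/(1+float(c["k1"])*(q@q))
    return np.array([q[0],q[1],1.])
def line(c,uv):
    R,t=c["R"],c["t"]; return -R.T@t, R.T@ray(c,uv)
def atz(c,uv,z):
    o,d=line(c,uv); return o+d*(z-o[2])/d[2]
def tri(*l):
    A=0;b=0
    for c,uv in l:
        o,d=line(c,uv);d=d/np.linalg.norm(d);P=np.eye(3)-np.outer(d,d);A=A+P;b=b+P@o
    return np.linalg.solve(A,b)
def wristcam(c,s):
    T=np.array(c["tool_from_camera"]);Rt,_=cv2.Rodrigues(np.array(s["eef_rot"],float))
    Rw=Rt@T[:3,:3];tw=Rt@T[:3,3]+np.array(s["tool_pos"])
    return dict(intrinsics=c["intrinsics"],k1=c["k1"],R=Rw.T,t=-Rw.T@tw,frame=c["frame"])
def proj(c,X):
    x=c["R"]@np.array(X)+c["t"];q=x[:2]/x[2];q=q*(1+float(c["k1"])*(q@q));K=c["intrinsics"]
    return np.array([q[0]*K[0,0]+K[0,2],q[1]*K[1,1]+K[1,2]])
def tiles(f,cen,w,scale,name,cols):
    T=[]
    for (u,v) in cen:
        u0,v0=int(u-w/2),int(v-w/2)
        t=cv2.resize(np.ascontiguousarray(f[v0:v0+w,u0:u0+w,::-1]),None,fx=scale,fy=scale,interpolation=cv2.INTER_CUBIC)
        for k in range(w):
            if (u0+k)%5==0:
                L=8 if (u0+k)%10==0 else 4; x=int((k+.5)*scale); cv2.line(t,(x,0),(x,L),(0,255,255),1)
                if (u0+k)%10==0: cv2.putText(t,str(u0+k),(x-9,18),0,.33,(0,255,255),1)
            if (v0+k)%5==0:
                L=8 if (v0+k)%10==0 else 4; y=int((k+.5)*scale); cv2.line(t,(0,y),(L,y),(0,255,255),1)
                if (v0+k)%10==0: cv2.putText(t,str(v0+k),(9,y+4),0,.33,(0,255,255),1)
        t[-1]=0;t[:,-1]=0;T.append(t)
    im=np.vstack([np.hstack(T[i:i+cols]) for i in range(0,len(T),cols)]); cv2.imwrite(name,im); print(im.shape)
E
python3 - <<'E'
from h import *
t=np.load("top.npz");s=np.load("scene.npz")
tc=np.array([(150,235),(289,201),(546,250),(494,336),(404,263),(195,327),(303,262),(435,174)])/1.5625
sc=np.array([(526,511),(363,419),(258,263),(350,258),(348,305),(550,388),(414,357),(249,328)])/1.5625
tiles(t["frame"],tc,50,4,"pics/t1.png",4); tiles(s["frame"],sc,64,3,"pics/s1.png",4)
E
```

```text
(400, 800, 3)
(384, 768, 3)
```

View pics/t1.png

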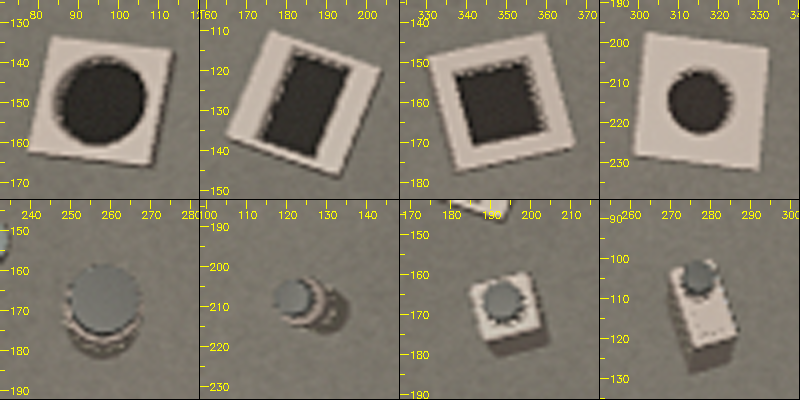

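View pics/s1.png

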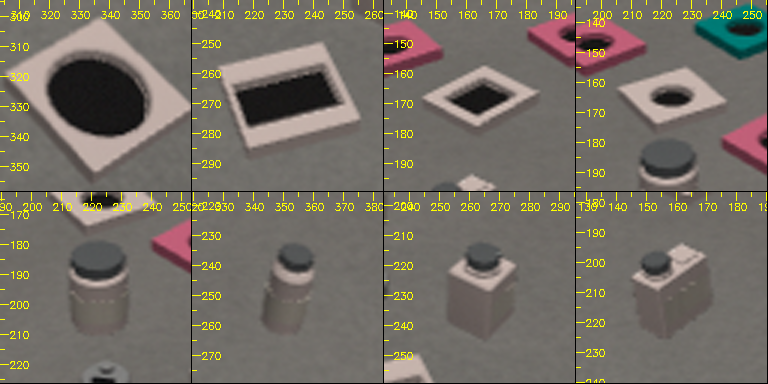

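The crops confirm all four white nests by pocket shape, and the four containers by cap and body. The pixel readings go into the script below.

Run:
```python
from h import *
t=np.load("top.npz");s=np.load("scene.npz");t={k:t[k] for k in t};s={k:s[k] for k in s}
N={"nj":((71,125),[(51,37),(174,50),(153,164),(29,152)],(304,295),[(8,72),(95,173),(189,104),(100,17)]),
"no":((159,103),[(70,30),(181,68),(139,174),(27,137)],(200,236),[(27,68),(132,42),(168,118),(60,150)]),
"ns":((324,135),[(30,57),(147,34),(174,146),(57,170)],(133,136),[(39,97),(102,66),(155,94),(95,126)]),
"nv":((291,190),[(45,33),(168,49),(159,171),(35,154)],(192,133),[(42,87),(110,67),(151,99),(81,125)])}
def nat(o,p,k): return np.array(o)+np.array(p)/k-.5
for n,(o,c,so,sc) in N.items():
    P=np.array([atz(t,nat(o,p,4),.014) for p in c])[:,:2]; Q=np.array([atz(s,nat(so,p,3),.014) for p in sc])[:,:2]
    e=P-np.roll(P,1,0)
    print(n,P.mean(0).round(4),Q.mean(0).round(4),"tri",tri((t,nat(o,np.mean(c,0),4)),(s,nat(so,np.mean(sc,0),3))).round(4),"edges",np.linalg.norm(e,axis=1).round(3),"ang",np.degrees(np.arctan2(e[:,1],e[:,0])).round(1))
C={"jar":((233,143),(102,99),(190,163),(98,64)),"vial":((99,184),(93,97),(320,216),(104,60)),"sq":((168,142),(103,101),(232,196),(99,60)),"cart":((253,86),(99,79),(127,177),(80,67))}
for n,(o,p,so,q) in C.items():
    print(n,atz(t,nat(o,p,4),.076).round(4),atz(s,nat(so,q,3),.076).round(4),tri((t,nat(o,p,4)),(s,nat(so,q,3))).round(4))
for n,o,c in (("sq",(168,142),[(68,90),(130,73),(141,128),(82,143)]),("cart",(253,86),[(69,70),(111,60),(138,130),(94,145)])):
    P=np.array([atz(t,nat(o,p,4),.06) for p in c])[:,:2];e=P-np.roll(P,1,0)
    print(n,P.mean(0).round(4),np.linalg.norm(e,axis=1).round(3),np.degrees(np.arctan2(e[:,1],e[:,0])).round(1))
print("tally",atz(t,(356/1.5625-.5,239/1.5625-.5),.02).round(3))
from cell import r
st=r.observe();print(cv2.Rodrigues(np.array(st["eef_rot"]))[0].round(3).tolist())
```

```text
nj [0.5444 0.3904] [0.5432 0.3904] tri [0.5441 0.3912 0.0129] edges [0.09  0.094 0.089 0.093] ang [ -4.4 -95.1 175.1  85.5]
no [0.618  0.1293] [0.6171 0.1306] tri [0.6178 0.1301 0.0123] edges [0.091 0.091 0.089 0.09 ] ang [ -17.7 -108.5  161.8   72.3]
ns [ 0.528  -0.3663] [ 0.5285 -0.3645] tri [ 0.5281 -0.3666  0.0121] edges [0.088 0.09  0.088 0.089] ang [  11.8  -77.4 -168.9  102.9]
nv [ 0.361  -0.2655] [ 0.3614 -0.2672] tri [ 0.3613 -0.2662  0.0135] edges [0.089 0.09  0.089 0.09 ] ang [ -5.  -96.4 174.6  83.3]
jar [ 0.4838 -0.0943  0.076 ] [ 0.486  -0.0941  0.076 ] [ 0.4846 -0.0949  0.0749]
vial [0.3619 0.2767 0.076 ] [0.3613 0.2749 0.076 ] [0.362  0.2759 0.0771]
sq [0.4815 0.0869 0.076 ] [0.4827 0.0874 0.076 ] [0.4819 0.0869 0.0752]
cart [ 0.6697 -0.147   0.076 ] [ 0.6734 -0.1453  0.076 ] [ 0.6716 -0.1477  0.0735]
sq [0.4802 0.0877] [0.04  0.046 0.041 0.043] [  17.3  -72.9 -166.5  105.9]
cart [ 0.6596 -0.1511] [0.061 0.032 0.058 0.034] [  18.   -74.6 -159.7  110.9]
tally [ 0.542 -0.003  0.02 ]
[[-0.954, 0.299, -0.0], [0.299, 0.954, -0.001], [-0.0, -0.001, -1.0]]
```

Both views agree to about 2 mm, and the triangulated heights match the text. First move: towards the vial at (0.362, 0.276).

Emit:
move_arm --commands '[[[-0.04,-0.04,0.0],10,1],[[-0.08,-0.08,0.01],20,1],[[-0.12,-0.12,0.02],30,1],[[-0.16,-0.16,0.02],40,1],[[-0.2,-0.195,0.02],50,1]]' --grip_force 30

```text
time_s: 0.78
tool_pos: [0.32, 0.3485, 0.1691]
eef_rot: [-1.751, -2.608, 0.0]
wrist_force: [0.4, 1.0, 0.0]
grip_width: 0.0876
gripper_force: 0.0
```

Emit:
move_arm --commands '[[[-0.045,0.006,0.015],10,1],[[-0.0846,0.0108,0.03],20,1],[[-0.0846,0.0108,0.05],22.6,1],[[-0.0846,0.0108,0.1],22.6,1],[[-0.0846,0.0108,0.14],22.6,1]]'

```text
time_s: 1.4
tool_pos: [0.3618, 0.2763, 0.028]
eef_rot: [2.222, 2.221, 0.0]
wrist_force: [0.2, 0.8, -0.8]
grip_width: 0.0881
gripper_force: 0.0
```

Emit:
move_arm --commands '[[[0,0,0],0,1],[[0,0,0],0,0],[[0,0,0],0,0],[[0,0,0],0,0],[[0,0,0],0,0]]'

```text
time_s: 2.02
tool_pos: [0.3622, 0.2769, 0.0299]
eef_rot: [-2.221, -2.221, -0.002]
wrist_force: [0.2, -0.6, -0.2]
grip_width: 0.0513
gripper_force: 0.0
```

Emit:
move_arm --commands '[[[0,0,0],0,0],[[0,0,0],0,0],[[0,0,0],0,0],[[0,0,0],0,0],[[0,0,-0.02],0,0]]'

```text
time_s: 2.65
tool_pos: [0.3611, 0.2756, 0.0484]
eef_rot: [2.221, 2.221, -0.005]
wrist_force: [0.9, -0.2, -1.7]
grip_width: 0.0243
gripper_force: 36.2
```

The grip width of 24 mm is less than the vial's 34 mm, so I'm looking before going on.

Run:
```python
from h import *
from cell import r,viewer
s=r.observe();print({k:np.round(s[k],4).tolist() for k in("tool_pos","grip_width","gripper_force","wrist_force","ft_torque")})
w=viewer.camera("wrist")["frame"][:,:,::-1];c=viewer.camera("scene")["frame"][200:280,310:400,::-1];t=viewer.camera("top")["frame"][170:250,85:175,::-1]
im=np.hstack([cv2.resize(w,(400,300)),cv2.resize(c,(337,300),interpolation=2)])
cv2.imwrite("pics/v1.png",np.vstack([im,np.pad(cv2.resize(t,(337,300),interpolation=2),((0,0),(0,400),(0,0)))]))
```

```text
{'tool_pos': [0.3611, 0.2756, 0.0484], 'grip_width': 0.0243, 'gripper_force': 36.2003, 'wrist_force': [0.9071, -0.2341, -1.7426], 'ft_torque': [-0.0621, 0.0142, 0.0209]}
```

View pics/v1.png

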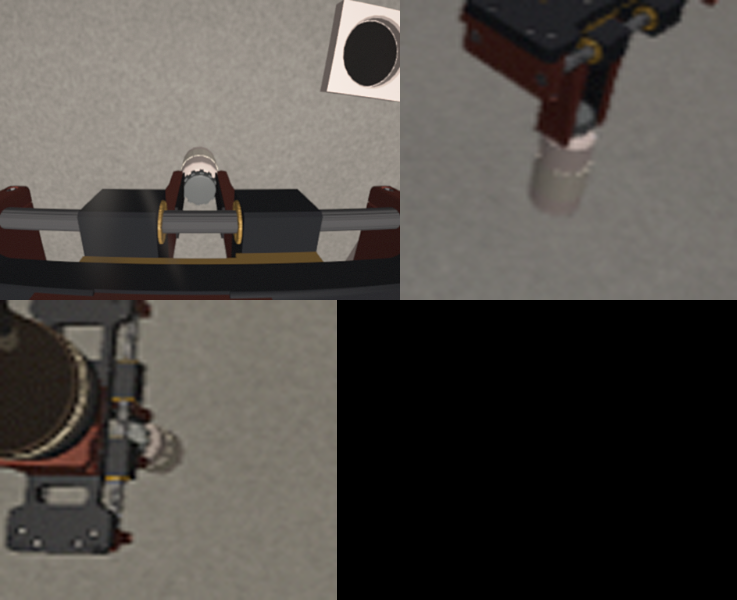

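```bash
python3 - <<'E'
from h import *
s=np.load("scene.npz");s={k:s[k] for k in s}
x,y=.3615,.276
for z in (0.02,.0484,.067,.078,.084,.096): 
    p=proj(s,(x,y,z)); print(z,p.round(1),"crop",((p-[310,200])*3.75+[400,0]).round())
E
python3 - <<'E'
import cv2
a=cv2.imread("pics/v1.png")[100:240,480:640];b=a  # enlarge scene crop
w=cv2.imread("pics/v1.png")[130:260,140:260]
import numpy as np
cv2.imwrite("pics/v2.png",np.hstack([cv2.resize(a,(440,385),interpolation=2),cv2.resize(w,(355,385),interpolation=2)]))
E
```

```text
0.02 [350.5 252.9] crop [552. 198.]
0.0484 [352.5 244.4] crop [559. 166.]
0.067 [353.8 238.6] crop [564. 145.]
0.078 [354.6 235.2] crop [567. 132.]
0.084 [355.1 233.2] crop [569. 125.]
0.096 [356.  229.4] crop [572. 110.]
```

View pics/v2.png

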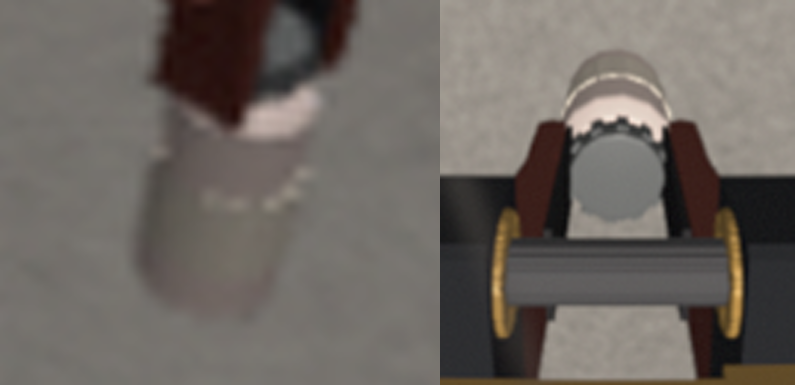

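Run:
```python
from h import *
from cell import r,viewer
t=np.load("top.npz");t={k:t[k] for k in t}
s=r.observe();w=viewer.camera("wrist")
P=[atz(t,np.array([71,125])+np.array(p)/4-.5,.014) for p in [(51,37),(174,50),(153,164),(29,152)]]
for dz in (0,.015,.03):
    q=dict(s);q["tool_pos"]=np.array(s["tool_pos"])+[0,0,dz];c=wristcam(w,q)
    print(dz,[(proj(c,p)/1.28).round().tolist() for p in P])
c=wristcam(w,s)
for y in (.012,.017):
  for z in (0,-.02,-.035):
    print(y,z,[(proj(c,np.array(s["tool_pos"])+[yy,0.0,-z])/1.28).round().tolist() for yy in(-y,y)])
```

```text
0 [[419.0, 15.0], [399.0, 104.0], [326.0, 94.0], [342.0, -0.0]]
0.015 [[407.0, 19.0], [389.0, 103.0], [318.0, 94.0], [333.0, 6.0]]
0.03 [[396.0, 23.0], [379.0, 103.0], [312.0, 94.0], [325.0, 11.0]]
0.012 0 [[187.0, 169.0], [213.0, 169.0]]
0.012 -0.02 [[186.0, 176.0], [214.0, 176.0]]
0.012 -0.035 [[185.0, 183.0], [215.0, 183.0]]
0.017 0 [[182.0, 169.0], [218.0, 169.0]]
0.017 -0.02 [[180.0, 176.0], [220.0, 176.0]]
0.017 -0.035 [[179.0, 183.0], [221.0, 183.0]]
```

Projecting the nest corners into the wrist view confirms the reported tool height. The vial is held upright by its cap and its underside is 20 mm up. I'll carry it gently to nest_vial.

Emit:
move_arm --commands '[[[-0.02,0.005,-0.04],0,0],[[-0.06,0.015,-0.06],0,0],[[-0.11,0.03,-0.065],0,0],[[-0.16,0.045,-0.065],0,0],[[-0.21,0.06,-0.065],0,0]]'

```text
time_s: 3.48
tool_pos: [0.422, 0.065, 0.1138]
eef_rot: [-2.221, -2.222, -0.0]
wrist_force: [1.1, -0.0, -1.5]
grip_width: 0.0241
gripper_force: 36.2
```

Emit:
move_arm --commands '[[[-0.05,0.01,0.0],0,0],[[-0.1,0.01,0.0],0,0],[[-0.15,0.0,0.0],0,0],[[-0.2,-0.01,0.0],0,0],[[-0.25,-0.03,0.0],0,0]]'

```text
time_s: 4.1
tool_pos: [0.3916, -0.185, 0.1137]
eef_rot: [2.221, 2.222, -0.001]
wrist_force: [0.4, 0.6, -1.3]
grip_width: 0.024
gripper_force: 36.2
```

Emit:
move_arm --commands '[[[-0.04,-0.015,0.0],0,0],[[-0.07,-0.027,0.01],0,0],[[-0.082,-0.031,0.03],0,0],[[-0.082,-0.031,0.053],0,0],[[-0.082,-0.031,0.053],0,0]]'

```text
time_s: 4.72
tool_pos: [0.3592, -0.265, 0.0596]
eef_rot: [-2.22, -2.218, 0.003]
wrist_force: [-0.2, 0.6, -0.8]
grip_width: 0.0244
gripper_force: 36.2
```

Run:
```python
from h import *
from cell import r,viewer
s=r.observe();print(np.round(s["tool_pos"],4))
w=viewer.camera("wrist")["frame"][110:310,150:360,::-1];c=viewer.camera("scene");sc={k:c[k] for k in("intrinsics","k1","R","t")}
c=c["frame"][130:190,190:260,::-1]
p=np.array(s["tool_pos"]);
for z in (0,.019,.035):print(z,((proj(sc,p+[0,0,z])-[190,130]+.5)*5.71).round()+[420,0])
cv2.imwrite("pics/v3.png",np.hstack([cv2.resize(w,(420,400)),cv2.resize(c,(400,343),interpolation=2)[:400].copy() if 0 else np.pad(cv2.resize(c,(400,343),interpolation=2),((0,57),(0,0),(0,0)))]))
```

```text
[ 0.3592 -0.265   0.0596]
0 [618. 128.]
0.019 [617.  99.]
0.035 [617.  74.]
```

View pics/v3.png

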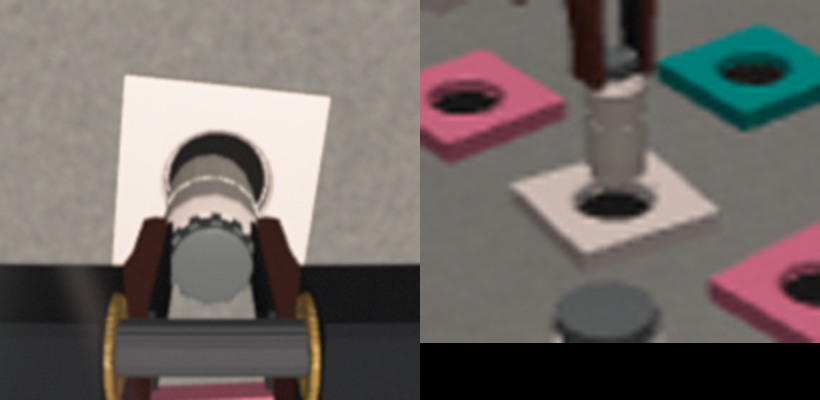

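The vial hangs upright over the white nest, its bottom at (613,178) above the pocket at (614,202). Both views show the finger tips about 30 mm above the nominal TCP, so I'll grasp the others lower. Lowering now.

Emit:
move_arm --commands '[[[0,0.001,0.008],0,0],[[0,0.001,0.016],0,0],[[0,0.001,0.022],0,0],[[0,0.001,0.026],0,0],[[0,0.001,0.028],0,0]]'

```text
time_s: 5.45
tool_pos: [0.3618, -0.2656, 0.0332]
eef_rot: [-2.222, -2.221, 0.0]
wrist_force: [-4.3, 1.4, 23.9]
grip_width: 0.024
gripper_force: 38.3
```

Emit:
move_arm --commands '[[[0,0,-0.001],0,0],[[0,0,-0.001],0,0.5],[[0,0,-0.001],0,0.6],[[0,0,-0.001],0,0.7],[[0,0,-0.001],0,0.8]]'

```text
time_s: 6.08
tool_pos: [0.362, -0.2655, 0.0343]
eef_rot: [2.221, 2.221, 0.0]
wrist_force: [-0.1, -0.8, 0.7]
grip_width: 0.0606
gripper_force: 0.0
```

Emit:
move_arm --commands '[[[0,0,-0.05],0,1],[[0.0,0.0,-0.1],0,1],[[0.05,0.035,-0.1],0,1],[[0.1,0.07,-0.1],0,1],[[0.14,0.1,-0.1],0,1]]'

```text
time_s: 6.7
tool_pos: [0.4631, -0.1233, 0.1346]
eef_rot: [2.22, 2.222, 0.002]
wrist_force: [0.9, 0.3, -0.8]
grip_width: 0.0876
gripper_force: 0.0
```

Run:
```python
from h import *
from cell import r,viewer
s=r.observe();p=np.array(s["tool_pos"]);print(p.round(4))
w=viewer.camera("wrist");c=viewer.camera("scene")
o=np.array([180,100]);f=c["frame"][100:220,180:280,::-1];f=cv2.resize(f,(500,600),interpolation=2)
for z in (0,.019,.033):
  for x in (-.044,.044): cv2.circle(f,tuple(((proj(c,p+[x,0,z])-o+.5)*5).astype(int).tolist()),2,[(0,0,255),(0,255,0),(255,255,0)][[0,.019,.033].index(z)],-1)
cv2.imwrite("pics/v4.png",f)
```

```text
[ 0.4631 -0.1233  0.1346]
```

View pics/v4.png

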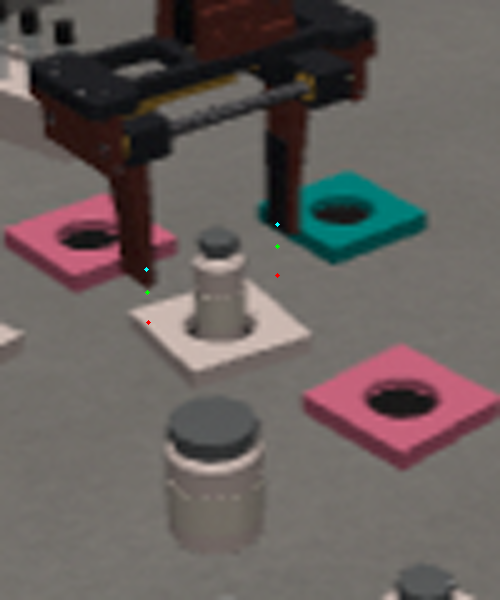

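The vial stands upright in its nest at (218,320). The tips sit about 22 mm above the nominal TCP. Next is the jar, grasped lower.

Emit:
move_arm --commands '[[[0.0315,0.023,0.0],0,1],[[0.0315,0.023,0.03],0,1],[[0.0315,0.023,0.07],0,1],[[0.0315,0.023,0.105],0,1],[[0.0315,0.023,0.125],0,1]]'

```text
time_s: 7.42
tool_pos: [0.4836, -0.0945, 0.0076]
eef_rot: [-2.221, -2.22, 0.003]
wrist_force: [-0.1, 0.0, -0.9]
grip_width: 0.0883
gripper_force: 0.0
```

Emit:
move_arm --commands '[[[0,0,0.002],0,0.8],[[0,0,0.002],0,0],[[0,0,0.002],0,0],[[0,0,0.002],0,0],[[0,0,0.002],0,0]]'

```text
time_s: 8.05
tool_pos: [0.4853, -0.094, 0.0081]
eef_rot: [2.221, 2.221, 0.002]
wrist_force: [-2.1, 0.5, 7.6]
grip_width: 0.0553
gripper_force: 30.0
```

Emit:
move_arm --commands '[[[0,0,0],0,0],[[0,0,0],0,0],[[0,0,-0.01],0,0],[[0,0,-0.025],0,0],[[0,0,-0.04],0,0]]'

```text
time_s: 8.68
tool_pos: [0.4851, -0.094, 0.0485]
eef_rot: [2.221, 2.221, 0.001]
wrist_force: [0.0, -0.0, -2.7]
grip_width: 0.0552
gripper_force: 30.0
```

Emit:
move_arm --commands '[[[0.01,0.0,-0.04],0,0],[[0.04,0.005,-0.075],0,0],[[0.085,0.01,-0.085],0,0],[[0.135,0.02,-0.085],0,0],[[0.185,0.025,-0.085],0,0]]'

```text
time_s: 9.3
tool_pos: [0.5105, 0.0926, 0.1337]
eef_rot: [2.221, 2.22, 0.003]
wrist_force: [1.0, -0.5, -1.8]
grip_width: 0.0551
gripper_force: 30.0
```

Emit:
move_arm --commands '[[[0.05,0.005,0.0],0,0],[[0.1,0.01,0.0],0,0],[[0.15,0.02,0.0],0,0],[[0.2,0.025,0.0],0,0],[[0.25,0.03,0.0],0,0]]'

```text
time_s: 9.93
tool_pos: [0.54, 0.3426, 0.1333]
eef_rot: [2.221, 2.221, 0.001]
wrist_force: [0.8, 0.6, -2.5]
grip_width: 0.0552
gripper_force: 30.0
```

Emit:
move_arm --commands '[[[0.03,0.004,0.0],0,0],[[0.05,0.004,0.01],0,0],[[0.05,0.004,0.04],0,0],[[0.05,0.004,0.07],0,0],[[0.05,0.004,0.09],0,0]]'

```text
time_s: 10.55
tool_pos: [0.5433, 0.3898, 0.0407]
eef_rot: [2.222, 2.22, -0.003]
wrist_force: [-0.2, -0.2, -2.2]
grip_width: 0.0552
gripper_force: 30.0
```

Emit:
move_arm --commands '[[[0,0,0.01],0,0],[[0,0,0.018],0,0],[[0,0,0.024],0,0],[[0,0,0.028],0,0],[[0,0,0.03],0,0]]'

```text
time_s: 11.18
tool_pos: [0.5441, 0.3911, 0.0124]
eef_rot: [-2.222, -2.221, -0.001]
wrist_force: [0.3, 0.4, -1.2]
grip_width: 0.0549
gripper_force: 30.0
```

Emit:
move_arm --commands '[[[0,0,0.001],0,0],[[0,0,0.001],0,0],[[0,0,0.001],0,0.7],[[0,0,0.001],0,0.8],[[0,0,0.001],0,1]]'

```text
time_s: 11.8
tool_pos: [0.5441, 0.3911, 0.0112]
eef_rot: [2.221, 2.221, 0.0]
wrist_force: [0.5, 0.9, 0.2]
grip_width: 0.0769
gripper_force: 0.0
```

Emit:
move_arm --commands '[[[0,0,0],0,1],[[0,0,-0.03],0,1],[[0,0,-0.08],0,1],[[0.0,0,-0.12],0,1],[[-0.04,0,-0.12],0,1]]'

```text
time_s: 12.42
tool_pos: [0.545, 0.3551, 0.1346]
eef_rot: [-2.216, -2.227, -0.011]
wrist_force: [0.8, -0.3, -1.1]
grip_width: 0.0879
gripper_force: 0.0
```

Emit:
move_arm --commands '[[[-0.05,-0.012,0],-4,1],[[-0.105,-0.025,0],-8,1],[[-0.16,-0.038,0],-12,1],[[-0.215,-0.05,0],-16,1],[[-0.264,-0.063,0],-16,1]]'

```text
time_s: 13.05
tool_pos: [0.4805, 0.0849, 0.1315]
eef_rot: [1.89, 2.509, 0.001]
wrist_force: [-0.0, -0.1, 0.7]
grip_width: 0.0877
gripper_force: 0.0
```

Run:
```python
from h import *
from cell import r,viewer
s=r.observe();p=np.array(s["tool_pos"]);print(p.round(4))
w=viewer.camera("wrist");c=viewer.camera("scene")
f=cv2.resize(w["frame"][:,:,::-1],(512,384)).copy()
W=wristcam(w,s)
Rz=lambda a:np.array([[np.cos(a),-np.sin(a)],[np.sin(a),np.cos(a)]])
for (x,y,a,hx,hy,z) in ((.481,.0872,16,.022,.022,.06),(.6577,-.1513,18.5,.032,.017,.06)):
    q=[proj(W,[*(np.array([x,y])+Rz(np.radians(a))@[sx*hx,sy*hy]),z]) for sx,sy in((1,1),(1,-1),(-1,-1),(-1,1))]
    cv2.polylines(f,[np.int32(q)],True,(0,255,0),1)
g=c["frame"][280:384,270:400,::-1]
cv2.imwrite("pics/v5.png",np.hstack([f,np.pad(cv2.resize(g,(286,229),interpolation=2),((0,155),(0,0),(0,0)))]))
```

```text
[0.4805 0.0849 0.1315]
```

View pics/v5.png

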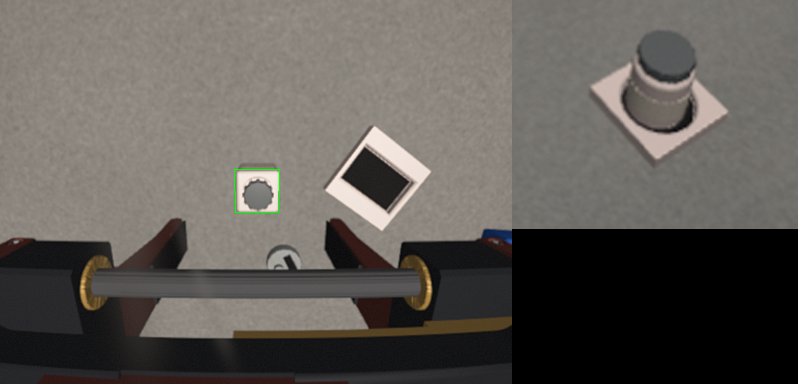

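The jar stands upright in its nest, and the outline sits on the square bottle at (257,191). Descending.

Emit:
move_arm --commands '[[[0,0,0.04],0,1],[[0,0,0.08],0,1],[[0,0,0.11],0,0.9],[[0,0,0.122],0,0.7],[[0,0,0.123],0,0]]'

```text
time_s: 13.78
tool_pos: [0.4809, 0.0871, 0.008]
eef_rot: [-1.891, -2.509, 0.001]
wrist_force: [0.8, 0.8, 0.2]
grip_width: 0.0629
gripper_force: 0.0
```

Emit:
move_arm --commands '[[[0,0,0],0,0],[[0,0,0],0,0],[[0,0,0],0,0],[[0,0,0],0,0],[[0,0,0],0,0]]'

```text
time_s: 14.4
tool_pos: [0.4818, 0.0874, 0.0092]
eef_rot: [1.89, 2.508, 0.003]
wrist_force: [-0.9, 0.2, 7.4]
grip_width: 0.0437
gripper_force: 30.0
```

Emit:
move_arm --commands '[[[0,0,-0.015],0,0],[[0,0,-0.04],0,0],[[-0.02,-0.003,-0.075],0,0],[[-0.06,-0.01,-0.09],0,0],[[-0.11,-0.02,-0.09],0,0]]'

```text
time_s: 15.02
tool_pos: [0.4931, -0.0244, 0.1005]
eef_rot: [1.887, 2.51, 0.005]
wrist_force: [0.6, -0.8, -1.5]
grip_width: 0.0437
gripper_force: 30.0
```

Emit:
move_arm --commands '[[[-0.05,-0.009,0],1,0],[[-0.1,-0.018,0],2,0],[[-0.15,-0.027,0],3,0],[[-0.2,-0.035,0],4,0],[[-0.25,-0.044,0],4,0]]'

```text
time_s: 15.65
tool_pos: [0.5186, -0.278, 0.0991]
eef_rot: [1.977, 2.441, 0.001]
wrist_force: [1.2, -0.3, -0.8]
grip_width: 0.0436
gripper_force: 30.0
```

Emit:
move_arm --commands '[[[-0.045,-0.005,0],0,0],[[-0.08,-0.009,0],0,0],[[-0.09,-0.01,0.02],0,0],[[-0.09,-0.01,0.045],0,0],[[-0.09,-0.01,0.058],0,0]]'

```text
time_s: 16.27
tool_pos: [0.5267, -0.3645, 0.0381]
eef_rot: [-1.974, -2.44, -0.0]
wrist_force: [-0.3, -0.2, -0.9]
grip_width: 0.0439
gripper_force: 30.0
```

Emit:
move_arm --commands '[[[0,0,0.008],0,0],[[0,0,0.015],0,0],[[0,0,0.021],0,0],[[0,0,0.026],0,0],[[0,0,0.027],0,0]]'

```text
time_s: 16.9
tool_pos: [0.5275, -0.3667, 0.0133]
eef_rot: [-1.977, -2.441, -0.0]
wrist_force: [-1.5, 1.3, 4.8]
grip_width: 0.0437
gripper_force: 30.0
```

Floor contact at the expected height. Releasing.

Emit:
move_arm --commands '[[[0,0,0],0,0.6],[[0,0,0],0,0.7],[[0,0,0],0,0.8],[[0,0,0],0,0.9],[[0,0,0],0,1]]'

```text
time_s: 17.52
tool_pos: [0.5276, -0.3668, 0.0133]
eef_rot: [1.977, 2.441, 0.0]
wrist_force: [0.1, 0.2, 0.2]
grip_width: 0.0852
gripper_force: 0.0
```

Emit:
move_arm --commands '[[[0,0,0],0,1],[[0,0,-0.03],0,1],[[0,0,-0.08],0,1],[[0,0,-0.12],0,1],[[0.04,0,-0.12],0,1]]'

```text
time_s: 18.15
tool_pos: [0.5204, -0.3316, 0.1369]
eef_rot: [1.977, 2.432, -0.0]
wrist_force: [0.4, 0.7, -1.0]
grip_width: 0.0879
gripper_force: 0.0
```

Emit:
move_arm --commands '[[[0.02,0.024,0],10,1],[[0.05,0.06,0],20,1],[[0.08,0.096,0],30,1],[[0.11,0.132,0],40,1],[[0.1431,0.1715,0],50,1]]'

```text
time_s: 18.77
tool_pos: [0.658, -0.1511, 0.1335]
eef_rot: [2.828, 1.368, 0.0]
wrist_force: [0.4, -0.6, -0.6]
grip_width: 0.0877
gripper_force: 0.0
```

Emit:
move_arm --commands '[[[0,0,0],10,1],[[0,0,0],20,1],[[0,0,0],30,1],[[0,0,0],33.5,1],[[0,0,0],33.5,1]]'

```text
time_s: 19.4
tool_pos: [0.6572, -0.1519, 0.133]
eef_rot: [3.1, 0.506, -0.001]
wrist_force: [-0.4, 0.1, -0.4]
grip_width: 0.0879
gripper_force: 0.0
```

Run:
```python
from h import *
from cell import r,viewer
s=r.observe();p=np.array(s["tool_pos"]);print(p.round(4),np.round(s["joint_pos"],2));M=cv2.Rodrigues(np.array(s["eef_rot"]))[0];print("psi",np.degrees(np.arctan2(M[1,1],M[0,1])))
w=viewer.camera("wrist");c=viewer.camera("scene")
f=w["frame"][:,:,::-1].copy()
W=wristcam(w,s)
Rz=lambda a:np.array([[np.cos(a),-np.sin(a)],[np.sin(a),np.cos(a)]])
for (x,y,a,hx,hy,z) in ((.6577,-.1513,18.5,.032,.017,.06),):
    q=[proj(W,[*(np.array([x,y])+Rz(np.radians(a))@[sx*hx,sy*hy]),z]) for sx,sy in((1,1),(1,-1),(-1,-1),(-1,1))]
    cv2.polylines(f,[np.int32(q)],True,(0,255,0),1)
f=cv2.resize(f[130:270,150:360],(450,300),interpolation=2)
g=c["frame"][140:210,125:195,::-1]
cv2.imwrite("pics/v6.png",np.hstack([f,cv2.resize(g,(300,300),interpolation=2)]))
```

```text
[ 0.6572 -0.1519  0.133 ] [-0.41  0.7   0.93  1.57 -0.59  1.17 -0.61]
psi -71.45878109522634
```

View pics/v6.png

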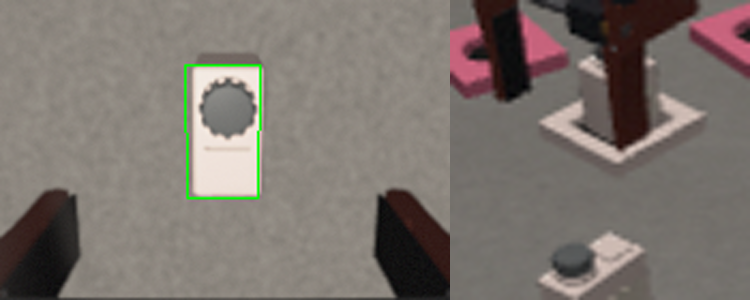

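The outline matches the cartridge to about 1 mm, and the square bottle stands in its nest. Grasping the cartridge.

Emit:
move_arm --commands '[[[0,0.001,0.04],0,1],[[0,0.001,0.08],0,1],[[0,0.001,0.11],0,0.9],[[0,0.001,0.123],0,0.7],[[0,0.001,0.124],0,0]]'

```text
time_s: 20.12
tool_pos: [0.6574, -0.1532, 0.009]
eef_rot: [-3.101, -0.505, 0.001]
wrist_force: [0.5, -0.4, 0.7]
grip_width: 0.0622
gripper_force: 0.0
```

Emit:
move_arm --commands '[[[0,0,0],0,0],[[0,0,0],0,0],[[0,0,0],0,0],[[0,0,0],0,0],[[0,0,0],0,0]]'

```text
time_s: 20.75
tool_pos: [0.6581, -0.1529, 0.0101]
eef_rot: [-3.101, -0.505, -0.002]
wrist_force: [-1.5, 0.6, 5.7]
grip_width: 0.0341
gripper_force: 29.9
```

Emit:
move_arm --commands '[[[0,0,0],0,0],[[0,0,-0.01],0,0],[[0,0,-0.025],0,0],[[0,0,-0.05],0,0],[[0,0,-0.08],0,0]]'

```text
time_s: 21.38
tool_pos: [0.6572, -0.1531, 0.0904]
eef_rot: [-3.101, -0.504, 0.001]
wrist_force: [0.7, -0.5, -1.2]
grip_width: 0.0339
gripper_force: 29.9
```

Emit:
move_arm --commands '[[[0.01,-0.05,0],7,0],[[0.02,-0.105,0],14,0],[[0.03,-0.16,0],21,0],[[0.04,-0.215,0],29,0],[[0.0515,-0.265,0],36.5,0]]'

```text
time_s: 22.0
tool_pos: [0.6219, 0.117, 0.0902]
eef_rot: [-3.101, 0.497, -0.001]
wrist_force: [-0.2, 0.4, -2.5]
grip_width: 0.0336
gripper_force: 29.9
```

Run:
```python
from h import *
from cell import r
s=r.observe();p=np.array(s["tool_pos"]);M=cv2.Rodrigues(np.array(s["eef_rot"]))[0]
print(p.round(4),np.round(s["joint_pos"],2),"psi",np.degrees(np.arctan2(M[1,1],M[0,1])),(M.T@(np.array([.618,.130,.040])-p)).round(4))
```

```text
[0.6219 0.117  0.0902] [-0.94  0.78  1.09  1.73 -0.76  1.13 -1.5 ] psi -108.22521520317477 [-0.0078 -0.0111  0.0502]
```

Emit:
move_arm --commands '[[[-0.009,-0.012,0],0,0],[[-0.009,-0.012,0.01],0,0],[[-0.009,-0.012,0.03],0,0],[[-0.009,-0.012,0.045],0,0],[[-0.009,-0.012,0.049],0,0]]'

```text
time_s: 22.62
tool_pos: [0.6168, 0.1273, 0.0386]
eef_rot: [3.101, -0.495, -0.003]
wrist_force: [0.9, 0.4, -1.6]
grip_width: 0.0339
gripper_force: 29.9
```

Emit:
move_arm --commands '[[[0,0,0.007],0,0],[[0,0,0.014],0,0],[[0,0,0.02],0,0],[[0,0,0.025],0,0],[[0,0,0.0265],0,0]]'

```text
time_s: 23.25
tool_pos: [0.6174, 0.129, 0.0141]
eef_rot: [-3.103, 0.491, 0.0]
wrist_force: [-5.0, 0.8, 11.6]
grip_width: 0.0336
gripper_force: 29.9
```

Emit:
move_arm --commands '[[[0,0,0],0,0.5],[[0,0,0],0,0.6],[[0,0,0],0,0.7],[[0,0,0],0,0.8],[[0,0,0],0,0.9]]'

```text
time_s: 23.88
tool_pos: [0.6175, 0.1288, 0.0138]
eef_rot: [-3.103, 0.492, -0.0]
wrist_force: [-1.5, 0.5, -0.6]
grip_width: 0.0766
gripper_force: 0.0
```

Emit:
move_arm --commands '[[[0,0,0],0,0.9],[[0,0,-0.03],0,0.9],[[0,0,-0.08],0,1],[[0,0,-0.12],0,1],[[0,0,-0.17],0,1]]'

```text
time_s: 24.5
tool_pos: [0.617, 0.1289, 0.1847]
eef_rot: [3.103, -0.492, -0.001]
wrist_force: [0.4, 1.3, 0.4]
grip_width: 0.0879
gripper_force: 0.0
```

Emit:
move_arm --commands '[[[-0.05,0,0],0,1],[[-0.1,0,0],0,1],[[-0.15,0,-0.01],0,1],[[-0.2,0,-0.02],0,1],[[-0.2,0,-0.02],0,1]]'

```text
time_s: 25.12
tool_pos: [0.4237, 0.1947, 0.2038]
eef_rot: [-3.101, 0.477, 0.006]
wrist_force: [0.4, 0.8, 0.4]
grip_width: 0.0881
gripper_force: 0.0
```

Run:
```python
from h import *
from cell import r,viewer
s=r.observe();print(np.round(s["tool_pos"],3))
t=viewer.camera("top");c=viewer.camera("scene");f=t["frame"][:,:,::-1].copy()
T=cv2.resize(f[90:260,60:400],(600,300),interpolation=2)
g=c["frame"][100:384,100:420,::-1]
cv2.imwrite("pics/v7.png",np.vstack([T,np.pad(cv2.resize(g,(338,300),interpolation=2),((0,0),(0,262),(0,0)))]))
```

```text
[0.424 0.195 0.204]
```

View pics/v7.png

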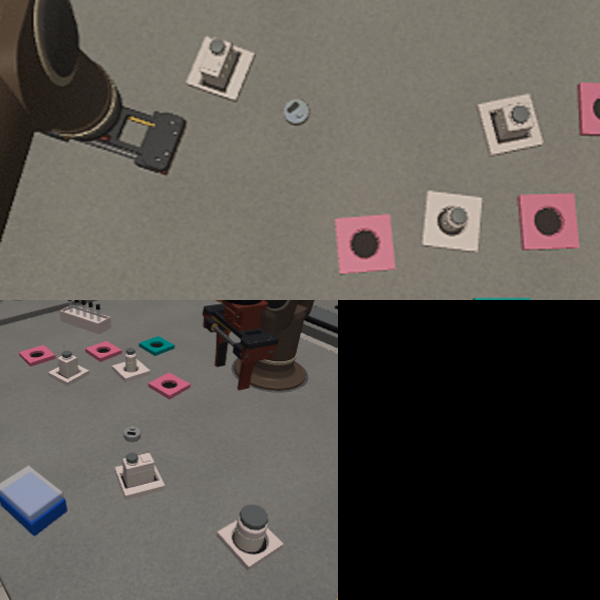

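All four containers stand upright in their white nests, and the tally at (296,111) has not moved. I'll check the cap positions against the nest centres, then hand in.

Run:
```python
from h import *
t=np.load("top.npz");s=np.load("scene.npz");t={k:t[k] for k in t};s={k:s[k] for k in s}
T=lambda u,v:(60+u/1.765-.5,90+v/1.765-.5); S=lambda u,v:(100+u/1.0563-.5,100+(v-300)/1.0563-.5)
for n,a,b,g in (("vial",T(459,216),S(130,351),(.361,-.266)),("sq",T(520,114),S(67,354),(.528,-.366)),("cart",T(217,46),S(132,457),(.618,.13)),("jar",None,S(254,515),(.544,.391))):
    print(n,g,a is not None and atz(t,a,.08).round(3),atz(s,b,.08).round(3),a is not None and tri((t,a),(s,b)).round(3))
```

```text
vial (0.361, -0.266) [ 0.361 -0.264  0.08 ] [ 0.368 -0.261  0.08 ] [ 0.363 -0.266  0.075]
sq (0.528, -0.366) [ 0.526 -0.363  0.08 ] [ 0.532 -0.358  0.08 ] [ 0.528 -0.365  0.076]
cart (0.618, 0.13) [0.631 0.125 0.08 ] [0.634 0.127 0.08 ] [0.632 0.125 0.077]
jar (0.544, 0.391) False [0.545 0.389 0.08 ] False
```

```bash
python3 -c "
from cell import job
print(job.job_done())"
```

```text
the job is handed in; nothing more can be done
None
```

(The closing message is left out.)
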